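Feed the drilling jig block along the sprung fence with a push stick

TASK

Pick up the push stick, set its nose in the step of the jig block and press the block squarely against the sprung fence; then feed it along the fence, pressed firmly but gently all the way, until it is snug against the end stop. Keep the gripper off the block. Leave the block against fence and stop, and lay the push stick flat on the bench, off the jig board.

Things in the scene. Friction and masses are not known exactly. Their poses are not given: they have to be found in the camera images.
- jig_top (a point): Plywood jig board, 190 x 350 mm, fixed; this is the centre of its top face, 12 mm above the bench. Its x axis points across to the fence, its y axis along the fence in the feed direction ('jig x, y'). A back rail, 40 mm above the bench, stands at x = 83 to 95 mm; an arm with a brass drill bush hangs over the lane at y = 94 to 116, x over 24 mm, 80 to 102 mm above the bench.
- fence_line (a point): Nominal fence face: fixed point at jig x = 45, y = 0 mm, 30 mm above the bench, axes as jig_top. The fence, a grey metal bar 290 mm long (jig y -165 to 125), 43 mm above the bench, is set by hand: its true face is parallel but up to 12 mm to either side of this line: find it by feel. It yields to +x on springs of 5 N/mm, 9 mm at most. Press it with 4 to 9 N, never over 13.
- stop_face (a point): Middle of the end stop's face: dark steel, fixed, 38 mm high above the bench, jig x -21 to 45; the face looks to -y of the jig at jig y = 140 mm. Axes as jig_top. The block is home when its front end meets it (block centre 65 mm before the face); over 25 N on it is too hard.
- block_center (a point): Wooden jig block, 0.25 to 0.5 kg, on the jig board, 130 mm long (y axis, front at +65), 30 mm high; clamped brass tube on top, 46 mm in all. Point: mid-length, middle of the full width, 15 mm up. Flat side x = +23 goes to the fence. Front part (y 8 to 65) is x -23 to 23 mm, rear part only x 3 to 23: a step on the side away from the fence. Starts clear of the fence, askew.
- block_corner (a point): Inside corner of the block's step (block x 3, y 8 mm, 15 mm up), axes as block_center: one face of the step (26 mm wide) looks to the rear (-y), the other (73 mm long) looks away from the fence (-x). The stick's nose (9 mm radius) sits there with its axis at x = -9, y = -9 mm from this corner and pushes the block onto the fence and forward. The block's friction on the board takes 1 to 4 N.
- stick_center (a point): Push stick of pale wood, 0.07 kg, lying flat on the bench: straight bar 18 mm wide (y), 26 mm high, 191 mm long along x, round nose of 9 mm radius at +x, disc heel of 13 mm radius at -x. Point: where to grip it across, half-way up (13 mm), 90 mm behind the front of the nose.
- stick_nose (a point): Axis of the push stick's round nose, half-way up, 81 mm ahead (+x) of stick_center; nose radius 9 mm.
- weight: Iron steelyard weight, 60 mm wide and 58 mm high, standing on the bench; leave alone. Origin at the centre of its underside.
- tin: Steel tin, 64 mm wide and 90 mm high, standing on the bench; leave alone. Origin at the centre of its underside.
- pan: Steel scale pan, 140 mm wide and 35 mm high, on the bench; leave alone. Origin at the centre of its underside.
Things that resemble listed ones, but are neither listed nor needed, are in the scene too. There is more than one size of the part that bears stick_center; the job needs the largest.

How it is judged:
On the way, in this order (a step that is already met when the one before it is completed fails the run):
1. the push stick is picked up (height (world z) of stick_center above 0.03 m and contact force between the fingers and stick above 1 N), for 0.2 s.
2. near its start the block is pressed square against the fence by the stick, with 2 to 12 N (y of block_center in the frame of jig_top below -0.01 m and contact force between block and fence between 2 and 12 N and contact force between stick and block above 1 N and angle between the y axis of block_center and the y axis of jig_top, either way round below 0.05 rad), for 0.2 s.
3. it passes the middle of the fence, still pressed by the stick with 2 to 12 N (y of block_center in the frame of jig_top between -0.005 and 0.03 m and contact force between block and fence between 2 and 12 N and contact force between stick and block above 1 N and angle between the y axis of block_center and the y axis of jig_top, either way round below 0.05 rad), for 0.1 s.
4. it nears the stop, still pressed by the stick with 2 to 12 N (y of block_center in the frame of jig_top between 0.032 and 0.068 m and contact force between block and fence between 2 and 12 N and contact force between stick and block above 1 N and angle between the y axis of block_center and the y axis of jig_top, either way round below 0.05 rad), for 0.1 s.
5. it bears on the stop (over 1 N) while pressed to the fence with 2 to 12 N (y of block_center in the frame of jig_top above 0.0725 m and contact force between block and stop above 1 N and contact force between block and fence between 2 and 12 N and contact force between stick and block above 1 N and angle between the y axis of block_center and the y axis of jig_top, either way round below 0.05 rad), for 0.2 s.
At the end, for the whole second after the job is handed in: The block lies still within 2.5 mm of the end stop and of the fence face and within 0.04 rad of square to the jig; the push stick lies still and flat (within 0.1 rad) on the bench top, not on the jig board (y of block_center in the frame of jig_top above 0.0725 m and angle between the y axis of block_center and the y axis of jig_top, either way round below 0.04 rad and x of block_center in the frame of fence above 0.0195 m and linear speed of each of block, stick below 0.02 m/s and height (world z) of stick_center below 0.018 m and angle between stick_center's own z axis and vertical below 0.1 rad); the robot touches nothing.
It fails at once if the block is pressed on the fence with more than 13 N (contact force between block and fence above 13 N).
It fails at once if the block is rammed into the stop with more than 25 N (contact force between block and stop above 25 N).
It fails at once if the gripper or arm touches the block (contact force between any of the fingers, the arm and block above 0.5 N).
It fails at once if while fed along, the block leaves the fence by more than 4 mm or goes askew by more than 0.1 rad, or it is ever lifted or tipped ((y of block_center in the frame of jig_top above -0.01 m and (x of block_center in the frame of fence below 0.018 m or angle between the y axis of block_center and the y axis of jig_top, either way round above 0.1 rad)) or (angle between block_center's own z axis and vertical above 0.12 rad or z of block_center in the frame of jig_top above 0.024 m)).
It fails at once if the weight, tin or scale pan is moved by more than 15 mm (distance of any of weight, tin, pan from where it was at the start of the episode above 0.015 m).
It also fails if it takes over 72 s, if anything falls off the work surface, if the arm or the gripper's body presses on something with over 40 N, if the wrist force passes 120 N, or if a joint passes its speed limit or range.

ROBOT

A 6-joint arm with a two-finger parallel gripper is mounted at the origin on the work surface. World frame = base frame: x ahead of the robot, y to its left, z up, the work surface at z = 0. Lengths are in m, angles in rad, forces in N, time in s.
With the tool pointing down it reaches from about 0.35 to 0.85 m from the base axis. Payload 8.1 kg.
Tool frame: the origin (TCP) lies at the very end of the fingers, on their centre line; the grasp point (between the pads) lies 19 mm behind it; z points along the fingers, y is the line along which they close (so a half turn about z gives the same grasp; the last joint's range is limited). The gripper opens to 93 mm and grips with 3 to 60 N. Pads are 15 mm wide; open, the fingers measure 128 mm over their backs; the gripper's body (75 mm by 188 mm) begins 65 mm behind the grasp point.
Start: joints at [1.144, 0.13, 1.488, -0, 1.523, -0.085], TCP at [0.201, 0.565, 0.219] pointing down, gripper open.
Joint ranges: [-2.96, 2.96], [-0.89, 2.26], [0.02, 2.5], [-1.34, 4.48], [0, 2.73], [-2.66, 2.66]. Speed limits (rad/s): [2.39, 2.39, 2.79, 3.14, 3.14, 3.14].

INTERFACE

Orientations are given as a rotation vector (axis times angle).
In Python, from plant import robot gives the robot as it stands. The module is installed in compiled form; this text tells all that it offers.
- The arm moves only by the tool play_rows, never from a script. Its argument "increments" is text: rows parted by semicolons, each of 5 numbers parted by spaces: the shift along the tool's x, y, z in mm, then the turn about the tool's z in degrees, then the closure, from -1 (fully open) to 1 (shut). In form: dx dy dz yaw claw; .... A call has 1 to 20 rows; each row is the pose to reach, as a shift and turn from the pose commanded when the call began, along the tool's axes at that moment; what a row does not reach only later rows make up. A row lasts 1/10 s, in which the tool goes at most 50 mm and 8.59 degrees, less where a joint would pass 70% of its speed; a pose out of reach is approached as far as the arm can. A call with a gripper value outside its range is refused whole. The fingers move at their own pace and stop on an object; "force" is the grip in N (left out, the last holds). Time passes only in rows, so rows that repeat a pose let the fingers close. It gives the time, the measured TCP pose, the force, the opening and the grip force at its end, in the units of the state.
- robot.read_state(): the state, without advancing time (a new reading comes with each control period).
- robot.read_camera(name): name is "scene" or "top" or "wrist"; returns the picture (480x640x3 uint8, blue, green, red); there is no depth.
- robot.calibration(name): a dict with "vertical_fov" (degrees; the focal length in pixels is half the picture's height over the tangent of half this angle, whatever the lens; pixels are square), "cx", "cy" (the principal point, pixels), "D" ([k1, k2, p1, p2, k3] as OpenCV has them; the pictures are not rectified), "rvec" (rotation vector, rad) and "tvec" (3), from world to camera coordinates, as OpenCV has them. Camera axes: x right, y down, z forward; pixel columns grow to the right and rows downward; lengths in m; the calibration is good to about 2 mm. A picture is of the moment at which its call begins: read the wrist's pose just before it. calibration takes no time and is no camera call; for the wrist camera it gives the pose at the moment of the call.
- robot.close_job(): hands the job in; it is judged then, once.
Trained networks look in the newest picture that a camera, given by its name, has taken for a name from the list of things; names that differ only in an ending like _2 or _b are one class to them, and where a whole thing is asked for, a point or a joint stands for the part that bears it (a point fixed in the world has none). Each returns a list of dicts, best first, with "conf" (0 to 1); they miss things now and then, are a little off and sometimes report something else, mostly with a low value. They report only what shows in the picture. A call takes as long as a camera call. They do not tell look-alikes from the thing itself.
- robot.recognise(camera, query): "centre" ([x, y, z] in m, in world coordinates, good to about 4 mm: the middle of the surface that is visible of it).
- robot.regions_of(camera, query): "pixels" (480x640 bool, what is visible of it).
- robot.landmark_of(camera, query): "centre" ([x, y, z] in m, in world coordinates, good to about 4 mm: a listed point, or the origin of a listed thing).
The state is a dict: "t": time; "q": joint angles; "dq": joint speeds; "joint_torque": joint torques, N m; "tool_pos": TCP position; "orientation": TCP orientation; "force": force on the tool from outside, world axes, zero at the start; "wrist_torque": the same for the moment, N m; "opening": finger opening in m; "gripper_force": force on a finger pad.
Only numpy, scipy, OpenCV 4.12 (cv2) and the standard library are available. Lean on these libraries where they do the work, as an engineer would, in place of code of your own. Each camera call takes 0.05 s, during which the arm holds its last target. There are 200 camera calls.

## Working session

There is one attempt and no reset: what is moved stays moved. The work goes in short steps, Python scripts to look and compute and a tool call to move; the robot and the scene stay as the last step left them, time stands still between calls to the robot, and variables do not carry over. Pictures are saved under pics/ and viewed, at most 10 in all, crops included, and the job is handed in when it is done.

Besides the shell and the picture viewer there is one more tool, called after "Call:" by a JSON object that holds its "fn" and its "kwargs". play_rows: Moves the arm, as the interface text tells. Its arguments: {"type":"object","properties":{"increments":{"type":"string"},"force":{"type":"number"}},"required":["increments"]}

```bash
mkdir -p pics; cat > h.py <<'E'
import numpy as np, cv2
from plant import robot
def K(c):
    f=240/np.tan(np.radians(c["vertical_fov"])/2)
    return np.array([[f,0,c["cx"]],[0,f,c["cy"]],[0,0,1]])
def px2w(cal,pts,z):
    p=cv2.undistortPoints(np.array(pts,float).reshape(-1,1,2),K(cal),np.array(cal["D"])).reshape(-1,2)
    R=cv2.Rodrigues(np.array(cal["rvec"],float))[0]; t=np.array(cal["tvec"],float)
    o=-R.T@t; d=np.c_[p,np.ones(len(p))]@R
    return o+d*((z-o[2])/d[:,2])[:,None]
def w2px(cal,P):
    return cv2.projectPoints(np.array(P,float).reshape(-1,1,3),np.array(cal["rvec"],float),np.array(cal["tvec"],float),K(cal),np.array(cal["D"]))[0].reshape(-1,2)
E
python3 - <<'E'
from h import *
s=robot.read_state();print({k:np.round(v,3) for k,v in s.items()})
for n in["top","scene"]:
    cv2.imwrite(f"pics/{n}0.png",robot.read_camera(n))
    for q in["jig_top","fence_line","stop_face","block_center","block_corner","stick_center","stick_nose","weight","tin","pan"]:
        print(n,q,[(np.round(d["centre"],3).tolist(),round(d["conf"],2),w2px(robot.calibration(n),d["centre"])[0].round().tolist()) for d in robot.landmark_of(n,q)])
E
```

```text
{'t': np.float64(0.0), 'q': array([ 1.144,  0.131,  1.489, -0.   ,  1.523, -0.085]), 'dq': array([-0.   ,  0.   , -0.   ,  0.001, -0.   ,  0.   ]), 'joint_torque': array([ 0.0000e+00, -5.5983e+01, -4.9177e+01,  7.7000e-02,  3.5000e-02,
       -0.0000e+00]), 'tool_pos': array([0.201, 0.565, 0.218]), 'orientation': array([-5.340e-01, -3.095e+00,  3.000e-03]), 'force': array([-0.419,  0.606,  0.497]), 'wrist_torque': array([0.003, 0.089, 0.032]), 'gripper_force': np.float64(0.0), 'opening': np.float64(0.093)}
top jig_top [([0.587, 0.055, 0.012], 0.67, [304.0, 194.0])]
top fence_line [([0.631, 0.048, 0.029], 0.92, [307.0, 173.0])]
top stop_face [([0.623, 0.197, 0.026], 0.78, [239.0, 176.0])]
top block_center [([0.556, 0.006, 0.028], 0.93, [326.0, 207.0])]
top block_corner [([0.56, 0.021, 0.029], 0.79, [319.0, 206.0])]
top stick_center [([0.467, -0.289, 0.006], 0.93, [458.0, 251.0]), ([0.525, -0.418, 0.007], 0.9, [515.0, 226.0]), ([0.628, 0.051, 0.032], 0.71, [306.0, 174.0])]
top stick_nose [([0.544, -0.289, 0.015], 0.92, [460.0, 216.0]), ([0.574, -0.448, 0.01], 0.64, [528.0, 205.0]), ([0
[... 339 characters left out ...]
.01], 0.58, [199.0, 283.0])]
scene fence_line [([0.629, 0.051, 0.032], 0.69, [356.0, 284.0])]
scene stop_face []
scene block_center [([0.554, 0.008, 0.032], 0.87, [329.0, 261.0])]
scene block_corner [([0.56, 0.022, 0.025], 0.75, [336.0, 264.0])]
scene stick_center [([0.334, -0.419, 0.012], 0.76, [139.0, 226.0]), ([0.462, -0.282, 0.013], 0.62, [198.0, 256.0])]
scene stick_nose [([0.573, -0.447, 0.01], 0.71, [127.0, 307.0]), ([0.544, -0.285, 0.009], 0.68, [199.0, 285.0]), ([0.38, -0.451, 0.014], 0.56, [125.0, 241.0])]
scene weight [([0.634, -0.262, -0.002], 0.96, [213.0, 319.0])]
scene tin [([0.433, 0.404, -0.002], 0.63, [472.0, 208.0])]
scene pan [([0.602, 0.411, -0.0], 0.57, [501.0, 258.0])]
```

View pics/top0.png

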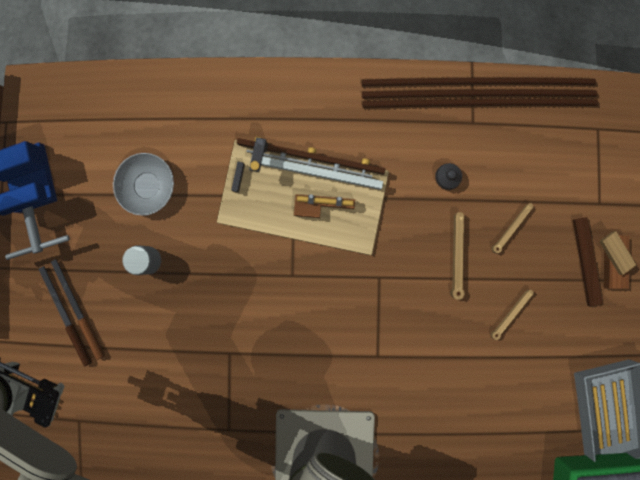

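```bash
python3 - <<'E'
import cv2
a=cv2.imread("pics/top0.png")
cv2.imwrite("pics/c1.png",cv2.resize(a[140:340,420:560],None,fx=3,fy=3,interpolation=3))
cv2.imwrite("pics/c2.png",cv2.resize(a[140:250,210:400],None,fx=4,fy=4,interpolation=3))
E
```

```text
(no output)
```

View pics/c1.png

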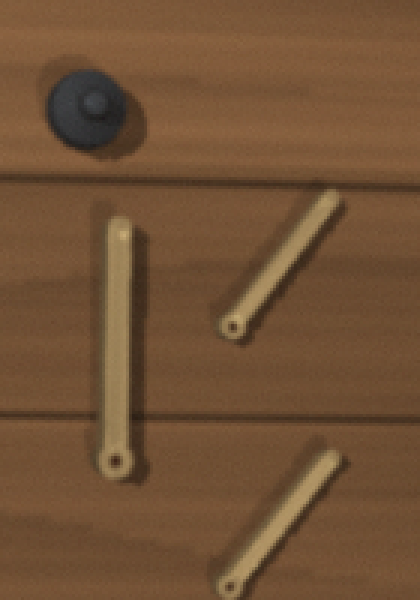

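View pics/c2.png

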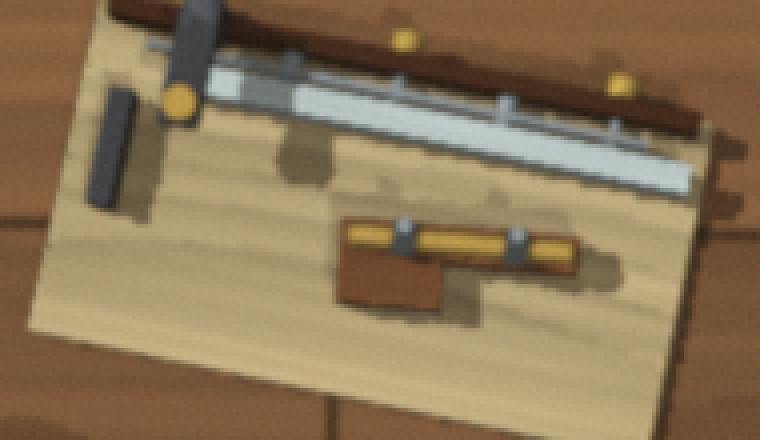

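The top view shows the push-stick look-alikes: the long one at px (459,255), nose at (460,216) and heel at (459,294), and short ones at (514,228) and (514,315). The crop confirms that the long one is the largest, so I choose it. The jig is yawed about -11°, and the block at (322,205) has its step toward the robot and its rear to the right.

Next I'll look from the wrist above the jig on the way.

```bash
cat >> h.py <<'E'
from scipy.spatial.transform import Rotation as Ro
def inc(p,yaw=None):
    """mm shift in tool axes + deg turn, to TCP position p with tool-x heading yaw (deg, world)"""
    s=robot.read_state(); R=Ro.from_rotvec(s["orientation"]).as_matrix()
    d=R.T@(np.array(p)-s["tool_pos"])*1000
    y0=np.degrees(np.arctan2(R[1,0],R[0,0]))
    t=0 if yaw is None else -((yaw-y0+180)%360-180)
    print("inc",d.round(1),"turn",round(t,1),"now",s["tool_pos"].round(4),"yaw",round(y0,2),"tilt",R[:,2].round(3),"t",round(float(s["t"]),2))
E
python3 - <<'E'
from h import *
c=robot.calibration("wrist");R=cv2.Rodrigues(np.array(c["rvec"]))[0]
print(c["vertical_fov"],-R.T@c["tvec"],R[2],R[0])
inc([.5,.05,.3],180)
c=robot.calibration("top")
pl=px2w(c,[[217,222.5],[373,254],[386,171],[236,140]],.012);print(pl.round(4))
print(px2w(c,[[460,216],[459,294],[460,212],[459,298]],.026).round(4))
E
```

```text
70.05226110333399 [0.13248418 0.58959675 0.38418132] [ 0.24216432 -0.08665331 -0.96635793] [ 3.35717009e-01  9.41962832e-01 -3.36845204e-04]
inc [-454.3 -385.3  -81.3] turn -19.6 now [0.2011 0.5653 0.2187] yaw 160.42 tilt [-0. -0. -1.] t 1.1
[[ 0.5201  0.246   0.012 ]
 [ 0.4572 -0.099   0.012 ]
 [ 0.6405 -0.1251  0.012 ]
 [ 0.7049  0.2088  0.012 ]]
[[ 0.5434 -0.2876  0.026 ]
 [ 0.3732 -0.2878  0.026 ]
 [ 0.5522 -0.2876  0.026 ]
 [ 0.3645 -0.288   0.026 ]]
```

Call:
{"fn": "play_rows", "kwargs": {"increments": "-480 -375 0 -19.6 -1;-480 -375 0 -19.6 -1;-480 -375 0 -19.6 -1;-480 -375 0 -19.6 -1;-480 -375 0 -19.6 -1;-480 -375 0 -19.6 -1;-480 -375 0 -19.6 -1;-480 -375 0 -19.6 -1;-480 -375 0 -19.6 -1;-480 -375 0 -19.6 -1;-480 -375 0 -19.6 -1;-480 -375 0 -19.6 -1;-480 -375 0 -19.6 -1;-480 -375 0 -19.6 -1;-480 -375 0 -19.6 -1;-480 -375 0 -19.6 -1;-480 -375 0 -19.6 -1;-480 -375 0 -19.6 -1"}}

```text
t: 2.9
tool_pos: [0.5273, 0.0523, 0.2188]
orientation: [-0.003, 3.141, 0.0]
force: [-0.0, 0.4, 0.8]
opening: 0.0928
gripper_force: 0.0
```

```bash
python3 - <<'E'
from h import *
import json
im=robot.read_camera("wrist");c=robot.calibration("wrist");cv2.imwrite("pics/w1.png",im)
json.dump({k:np.array(v).tolist() for k,v in c.items()},open("w1.json","w"))
for q in["jig_top","fence_line","stop_face","block_center","block_corner"]:
    print(q,[(np.round(d["centre"],4).tolist(),round(d["conf"],2)) for d in robot.landmark_of("wrist",q)])
inc([.46,-.287,.15],180)
E
```

```text
jig_top [([0.5825, 0.0619, 0.0099], 0.83), ([0.5614, 0.0154, 0.0259], 0.18)]
fence_line [([0.6221, 0.0494, 0.028], 0.72)]
stop_face [([0.6249, 0.0506, 0.0285], 0.46)]
block_center [([0.5577, 0.0103, 0.025], 0.92)]
block_corner [([0.5623, 0.0159, 0.029], 0.92), ([0.5552, 0.0113, 0.0247], 0.28)]
inc [  67.7 -338.2   68.7] turn 0.0 now [0.5276 0.0512 0.2187] yaw -179.97 tilt [ 0. -0. -1.] t 3.2
```

View pics/w1.png

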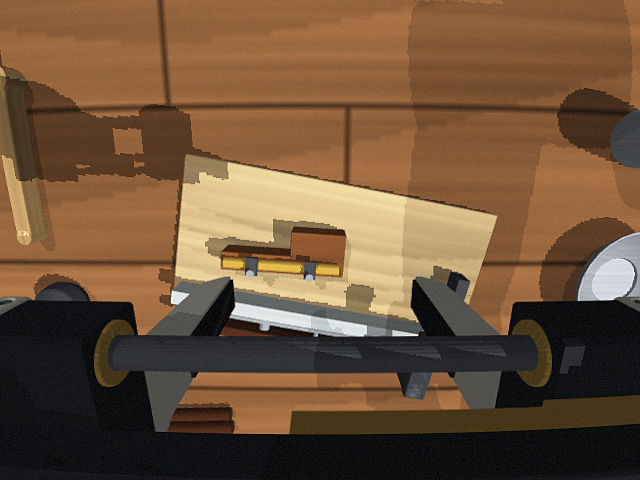

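The wrist view is upside down. It shows the board's near edge from (187,155) to (496,214), the block's front part with corners at about (292,227) and (346,230), the stop at (458,285) and the fence's right end at (172,296).

```bash
python3 - <<'E'
from h import *
import json
c={k:(np.array(v) if isinstance(v,list) else v) for k,v in json.load(open("w1.json")).items()}
im=cv2.imread("pics/w1.png")
g=cv2.GaussianBlur(im[:,:,0].astype(float),(3,3),0)   # blue channel: board bright vs bench
pts=[]
for x in range(215,480,6):
    if 180<x<232: pass
    y=155+(x-187)*59/309; r=np.arange(int(y)-10,int(y)+11)
    gr=np.diff(g[r,x]); k=np.argmax(gr); pts.append([x,r[k]+.5])
P=px2w(c,pts,.012)[:,:2]
vx,vy,x0,y0=cv2.fitLine(P.astype(np.float32),cv2.DIST_HUBER,0,.01,.01).ravel()
if vy<0: vx,vy=-vx,-vy
ang=np.degrees(np.arctan2(-vx,vy)); res=(P-[x0,y0])@[vy,-vx]
print("jig yaw",ang,"res",np.abs(res).mean())
cor=px2w(c,[[187,155],[496,214]],.012);print(cor.round(4),np.linalg.norm(cor[1]-cor[0]))
ey=np.array([vx,vy]);ex=np.array([vy,-vx])
m=cor[:,:2].mean(0); m=np.array([x0,y0])+ey*((m-[x0,y0])@ey)
o=m+ex*.095;print("jig centre",o)
b=px2w(c,[[292,227],[346,230]],.042)[:,:2];print("block outer corners",b,np.linalg.norm(b[1]-b[0]))
d=b[1]-b[0];print("block yaw",np.degrees(np.arctan2(-d[0],d[1])))
d/=np.linalg.norm(d);n=np.array([d[1],-d[0]])
corner=b[0]+n*.026;cen=corner-n*.003-d*.008
for nme,p in[("corner",corner),("cen",cen)]:print(nme,p,"jig",(p-o)@ex*1e3,(p-o)@ey*1e3)
f=px2w(c,[[172,293]],.043)[0,:2];print("fence end jig",(f-o)@ex*1e3,(f-o)@ey*1e3)
s=px2w(c,[[25,240]],.026);print("nose tip",s)
E
```

```text
jig yaw -10.934011 res 0.00027217443767136223
[[ 0.4566 -0.0921  0.012 ]
 [ 0.5197  0.2461  0.012 ]] 0.34405315117698865
jig centre [0.58135886 0.05899614]
block outer corners [[0.52861327 0.02122356]
 [0.53168661 0.07647877]] 0.05534061231199308
block yaw -3.1835582154949464
corner [0.55457315 0.01977965] jig -18.8609377939784 -43.585227447998726
cen [0.5511335  0.01195861] jig -20.754662199085555 -51.91672220859253
fence end jig 52.212031493516335 -163.16194112530803
nose tip [[ 0.54665097 -0.28454758  0.026     ]]
```

Call:
{"fn": "play_rows", "kwargs": {"increments": "68 -338 49 0 -1;68 -338 49 0 -1;68 -338 49 0 -1;68 -338 49 0 -1;68 -338 49 0 -1;68 -338 49 0 -1;68 -338 49 0 -1;68 -338 49 0 -1;68 -338 49 0 -1;68 -338 49 0 -1;68 -338 49 0 -1"}}

```text
t: 4.3
tool_pos: [0.4603, -0.2857, 0.1699]
orientation: [-0.003, 3.141, 0.0]
force: [-0.3, 0.6, 0.1]
opening: 0.0929
gripper_force: 0.0
```

```bash
python3 - <<'E'
from h import *
im=robot.read_camera("wrist");c=robot.calibration("wrist");cv2.imwrite("pics/w2.png",im)
for q in["stick_center","stick_nose"]:
    print(q,[(np.round(d["centre"],4).tolist(),round(d["conf"],2),w2px(c,d["centre"])[0].round().tolist()) for d in robot.landmark_of("wrist",q)])
for d in robot.regions_of("wrist","stick_center"):
    ys,xs=np.nonzero(d["pixels"]);w=px2w(c,np.c_[xs,ys],.026)[:,:2]
    r=cv2.minAreaRect(w.astype(np.float32)*1000);v=cv2.fitLine(w.astype(np.float32),cv2.DIST_HUBER,0,.01,.01).ravel()
    print(round(d["conf"],2),len(xs),r,v, w[:,0].min(),w[:,0].max())
inc([.46,-.287,.15],180)
E
```

```text
stick_center [([0.3295, -0.4178, 0.0139], 0.92, [173.0, 86.0]), ([0.4624, -0.2875, 0.0135], 0.91, [320.0, 232.0]), ([0.526, -0.4141, 0.0078], 0.9, [198.0, 291.0])]
stick_nose [([0.3746, -0.4495, 0.0075], 0.96, [147.0, 139.0]), ([0.5449, -0.2851, 0.0102], 0.57, [323.0, 309.0])]
0.95 3615 ((331.3457336425781, -407.37115478515625), (24.890016555786133, 133.77969360351562), 50.15094757080078) [ 0.78066605 -0.62494844  0.3289981  -0.4036001 ] 0.27582654284531066 0.3838311792994557
0.76 4060 ((456.8286437988281, -284.92840576171875), (189.42242431640625, 26.05109405517578), 0.11631780117750168) [ 0.9999864  -0.00521527  0.44706225 -0.285547  ] 0.3621145810022652 0.5515497326992818
0.59 942 ((491.2029724121094, -388.2572326660156), (18.268659591674805, 82.01175689697266), 49.057456970214844) [ 0.74205446 -0.6703396   0.47966832 -0.3770615 ] 0.4593804664638553 0.5209425631002257
inc [ 0.2 -0.9 19.9] turn 0.1 now [ 0.4602 -0.2861  0.1699] yaw -179.89 tilt [ 0. -0. -1.] t 4.5
```

View pics/w2.png

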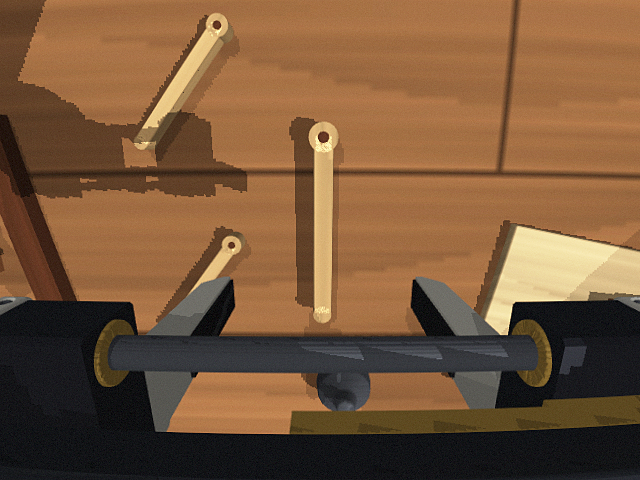

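The stick's nose is at px (323,315) and its heel at (323,137). It measures about 189 mm long and its axis lies along world x, so this is the right one. Now I'll grasp it.

Call:
{"fn": "play_rows", "kwargs": {"increments": "-2 0.5 50 0 -1;-2 0.5 100 0 -1;-2 0.5 140 0 -1;-2 0.5 155 0 -1;-2 0.5 162 0 -1;-2 0.5 166 0 -1;-2 0.5 167 0 -1;-2 0.5 167 0 1;-2 0.5 167 0 1;-2 0.5 167 0 1;-2 0.5 167 0 1;-2 0.5 167 0 1;-2 0.5 167 0 1;-2 0.5 167 0 1;-2 0.5 167 0 1;-2 0.5 167 0 1;-2 0.5 167 0 1;-2 0.5 167 0 1", "force": 45}}

```text
t: 6.3
tool_pos: [0.4617, -0.2864, 0.0026]
orientation: [0.001, -3.142, -0.0]
force: [-0.1, 0.5, -1.1]
opening: 0.0174
gripper_force: 45.0
```

Call:
{"fn": "play_rows", "kwargs": {"increments": "0 0 -10 0 1;0 0 -30 0 1;0 0 -60 0 1;0 0 -80 0 1;0 0 -80 -8 1;0 0 -80 -16 1;0 0 -80 -24 1;0 0 -80 -32 1;0 0 -80 -32 1;0 0 -80 -32 1"}}

```text
t: 7.3
tool_pos: [0.4755, -0.2652, 0.0821]
orientation: [0.802, -3.009, 0.041]
force: [0.1, 0.3, -0.6]
opening: 0.0183
gripper_force: 45.0
```

```bash
cat >> h.py <<'E'
O=np.array([.58136,.0590]);A=np.radians(-10.93);EX=np.array([np.cos(A),np.sin(A)]);EY=np.array([-np.sin(A),np.cos(A)])
L=.0813
def j2w(x,y): return O+EX*x/1e3+EY*y/1e3
def goto(x,y,z,h=32.):
    """increments that bring the nose axis to jig x,y (mm), TCP height z, stick heading h (deg world)"""
    u=np.array([np.cos(np.radians(h)),np.sin(np.radians(h))]); p=j2w(x,y)-L*u
    inc([*p,z],h+180)
def stat():
    s=robot.read_state();R=Ro.from_rotvec(s["orientation"]).as_matrix()
    n=s["tool_pos"][:2]-L*R[:2,0]-O; f=s["force"]
    print("t %.2f nose jig %.1f %.1f z %.1f"%(s["t"],n@EX*1e3,n@EY*1e3,s["tool_pos"][2]*1e3),"F jig",(f[:2]@EX).round(2),(f[:2]@EY).round(2),f[2].round(2),
      "jigx in tool",(R[:2,:2].T@EX).round(4),"jigy in tool",(R[:2,:2].T@EY).round(4),"open",round(float(s["opening"])*1e3,1))
E
python3 - <<'E'
from h import *
stat();goto(-44,-69,.09)
for cam in["scene","wrist"]:
    robot.read_camera(cam);c=robot.calibration(cam)
    print(cam,[(np.round(d["centre"],4).tolist(),round(d["conf"],2)) for q in ["stick_center","stick_nose"] for d in robot.landmark_of(cam,q)])
s=robot.read_state();print(s["tool_pos"],w2px(c,[*(s["tool_pos"][:2]+L*np.array([np.cos(np.radians(32)),np.sin(np.radians(32))])),s["tool_pos"][2]+.010]))
cv2.imwrite("pics/w3.png",robot.read_camera("wrist"))
E
```

```text
t 7.30 nose jig 19.1 -285.3 z 82.1 F jig 0.04 0.26 -0.65 jigx in tool [-0.7569 -0.6534] jigy in tool [-0.6527  0.7568] open 18.3
inc [-93.2 201.7 -14.7] turn -2.2 now [ 0.4755 -0.2652  0.0821] yaw -150.15 tilt [-0.019 -0.032 -0.999] t 7.3
scene [([0.5244, -0.4146, 0.0096], 0.72), ([0.3344, -0.4191, 0.0108], 0.63), ([0.4775, -0.2648, 0.0915], 0.58), ([0.3787, -0.4531, 0.0143], 0.67), ([0.5467, -0.2226, 0.0858], 0.58)]
wrist [([0.525, -0.4123, 0.0073], 0.64), ([0.4761, -0.2683, 0.0911], 0.56), ([0.5722, -0.4502, 0.0041], 0.96)]
[ 0.47484285 -0.26616704  0.0816296 ] [[325.97330784 438.42041576]]
```

```bash
python3 - <<'E'
from h import *
s=robot.read_state();print(s["q"].round(3),s["tool_pos"],Ro.from_rotvec(s["orientation"]).as_matrix().round(3))
E
```

```text
[-0.579  0.093  1.787 -0.039  1.261 -2.657] [ 0.4748937  -0.26610942  0.08160211] [[-0.868 -0.497 -0.02 ]
 [-0.496  0.868 -0.032]
 [ 0.033 -0.018 -0.999]]
```

Call:
{"fn": "play_rows", "kwargs": {"increments": "-20 45 0 0 1;-40 90 0 0 1;-60 135 0 0 1;-80 180 0 0 1;-93 200 0 0 1;-93 200 0 0 1;-93 200 0 0 1;-93 200 0 0 1"}}

```text
t: 8.45
tool_pos: [0.4566, -0.047, 0.0751]
orientation: [0.8, -3.01, 0.041]
force: [0.3, 0.5, 0.1]
opening: 0.0177
gripper_force: 45.0
```

```bash
python3 - <<'E'
from h import *
print(robot.read_state()["q"].round(3));stat();goto(-44,-69,.08)
E
```

```text
[-0.185 -0.119  2.009 -0.037  1.265 -2.264]
t 8.45 nose jig -40.8 -74.8 z 75.1 F jig 0.25 0.54 0.07 jigx in tool [-0.7579 -0.6522] jigy in tool [-0.6515  0.7578] open 17.7
inc [-1.2  3.2 -5. ] turn -2.2 now [ 0.4566 -0.047   0.0751] yaw -150.25 tilt [-0.019 -0.032 -0.999] t 8.45
```

The clipped wrist joint left the tool tilted 2°. I'll lay the stick on free bench, regrip it so it sits level, then go on.

Call:
{"fn": "play_rows", "kwargs": {"increments": "30 12 0 0 1;60 24 0 0 1;82 32 0 0 1;82 32 30 0 1;82 32 55 0 1;82 32 66 0 1;82 32 71 0 1;82 32 71 0 1;82 32 71 0 0;82 32 71 0 0;82 32 71 0 0;82 32 71 0 0;82 32 72.5 0 0;82 32 72.5 0 0;82 32 72.5 0 0"}}

```text
t: 9.95
tool_pos: [0.3678, -0.0612, 0.0045]
orientation: [0.801, -3.009, 0.04]
force: [0.4, 0.6, -0.5]
opening: 0.0468
gripper_force: 0.0
```

```bash
python3 - <<'E'
from h import *
print(robot.read_state()["q"].round(3));stat()
E
```

```text
[-0.266 -0.272  2.284 -0.04   1.141 -2.34 ]
t 9.95 nose jig -125.4 -105.5 z 4.5 F jig 0.26 0.67 -0.47 jigx in tool [-0.7573 -0.6529] jigy in tool [-0.6522  0.7572] open 46.8
```

Call:
{"fn": "play_rows", "kwargs": {"increments": "0 0 0 0 1;0 0 0 0 1;0 0 0 0 1;0 0 0 0 1;0 0 0 0 1;0 0 0 0 1;0 0 -5 0 1;0 0 -15 0 1;0 0 -30 0 1;0 0 -50 0 1;0 0 -70 0 1;0 0 -70 0 1", "force": 50}}

```text
t: 11.15
tool_pos: [0.3717, -0.0596, 0.078]
orientation: [0.803, -3.014, 0.045]
force: [0.5, -0.2, -0.5]
opening: 0.0176
gripper_force: 50.0
```

```bash
python3 - <<'E'
from h import *
stat();goto(-44,-69,.08)
im=robot.read_camera("top");c=robot.calibration("top");s=robot.read_state()
print([(np.round(d["centre"],4).tolist(),round(d["conf"],2)) for q in ["stick_center","stick_nose"] for d in robot.landmark_of("top",q)])
R=Ro.from_rotvec(s["orientation"]).as_matrix()
n=s["tool_pos"][:2]-L*R[:2,0];p=w2px(c,[*n,s["tool_pos"][2]+.0215])[0];print("pred nose",n,p)
x,y=p.astype(int);w=im[y-45:y+45,x-60:x+60];cv2.imwrite("pics/n1.png",cv2.resize(w,None,fx=6,fy=6,interpolation=3));print(x-60,y-45)
E
```

```text
t 11.15 nose jig -121.7 -103.2 z 78.0 F jig 0.54 -0.14 -0.47 jigx in tool [-0.7575 -0.6528] jigy in tool [-0.6522  0.7572] open 17.6
inc [-81.2 -28.   -3.7] turn -2.2 now [ 0.3717 -0.0596  0.078 ] yaw -150.2 tilt [-0.014 -0.034 -0.999] t 11.15
[([0.525, -0.4132, 0.0107], 0.63), ([0.3351, -0.4146, 0.0115], 0.55), ([0.3777, -0.4522, 0.0103], 0.97), ([0.5742, -0.4495, 0.0119], 0.73), ([0.448, -0.0171, 0.0893], 0.64)]
pred nose [ 0.44131896 -0.01902103] [336.85427048 260.66450283]
276 215
```

View pics/n1.png

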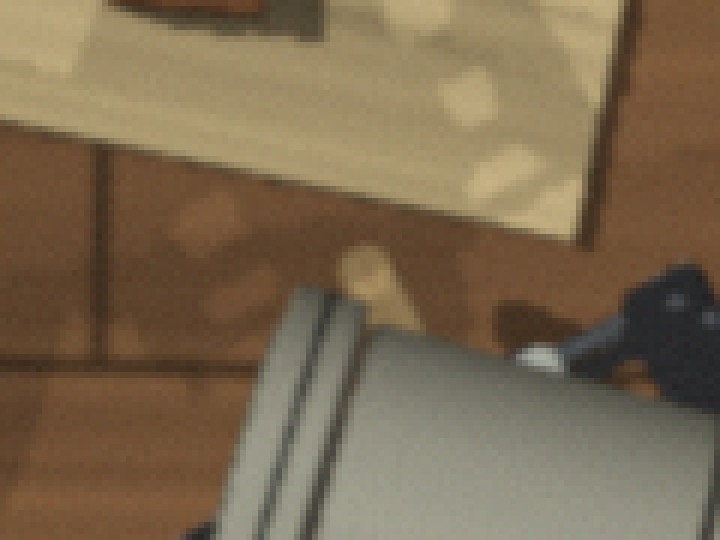

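The nose sits at px (337,260), which matches the prediction of (337,261). Moving to the pre-seat pose beside the step.

Call:
{"fn": "play_rows", "kwargs": {"increments": "-25 -8 0 0 1;-50 -16 0 0 1;-81 -25 0 0 1;-81 -25 0 0 1;-81 -25 20 0 1;-81 -25 40 0 1;-81 -25 52 0 1;-81 -25 56 0 1;-81 -25 56 0 1;-81 -25 56 0 1"}}

```text
t: 12.3
tool_pos: [0.4504, -0.0424, 0.0161]
orientation: [0.801, -3.009, 0.04]
force: [-0.3, -0.7, -0.5]
opening: 0.0178
gripper_force: 50.0
```

```bash
python3 - <<'E'
from h import *
stat()
im=robot.read_camera("top")
for q in["block_center","block_corner"]:
  for d in robot.landmark_of("top",q):
    r=d["centre"][:2]-O;print(q,(r@EX*1e3).round(1),(r@EY*1e3).round(1),d["conf"])
cv2.imwrite("pics/t2.png",cv2.resize(im[150:250,270:390],None,fx=6,fy=6,interpolation=3))
E
```

```text
t 12.30 nose jig -47.8 -71.3 z 16.1 F jig -0.12 -0.78 -0.45 jigx in tool [-0.7575 -0.6527] jigy in tool [-0.652   0.7574] open 17.8
block_center -15.0 -51.7 0.86
block_corner -14.2 -42.5 0.7
```

View pics/t2.png

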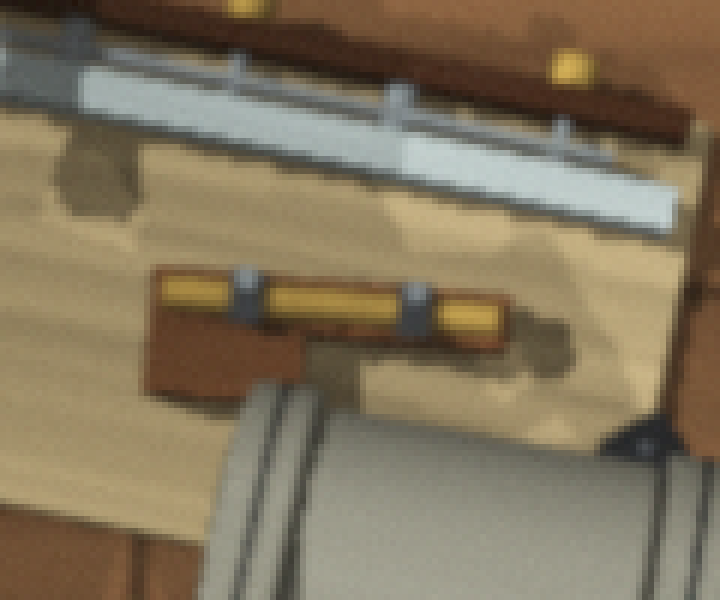

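```bash
python3 - <<'E'
from h import *
c=robot.calibration("top")
w=px2w(c,np.array([[152,268],[512,297],[508,350],[145,393],[600,232],[100,110]])/6+[270-.4,150-.4],.042)[:,:2]-O
print(np.c_[w@EX,w@EY].round(4)*1e3)
E
```

```text
[[  -1.9   13.8]
 [  14.6 -114.5]
 [  -4.4 -117. ]
 [ -46.3    6.8]
 [  44.  -140.6]
 [  50.1   44.1]]
```

Call:
{"fn": "play_rows", "kwargs": {"increments": "0 0 -3.5 0 1;-8 -1 -3.5 0 1;-16 -2 -3.5 0 1;-24 -2.5 -3.5 0 1;-24 -2.5 -3.5 0 1"}}

```text
t: 12.95
tool_pos: [0.4742, -0.032, 0.0192]
orientation: [0.802, -3.01, 0.041]
force: [-0.0, 0.0, -0.5]
opening: 0.0178
gripper_force: 50.0
```

```bash
python3 - <<'E'
from h import *
stat()
E
```

```text
t 12.95 nose jig -26.4 -56.6 z 19.2 F jig -0.01 0.01 -0.5 jigx in tool [-0.757  -0.6533] jigy in tool [-0.6526  0.7569] open 17.8
```

Call:
{"fn": "play_rows", "kwargs": {"increments": "-3 -0.2 -0.1 0 1;-6 -0.4 -0.2 0 1;-8 -0.6 -0.3 0 1;-10 -0.7 -0.3 0 1"}}

```text
t: 13.35
tool_pos: [0.4818, -0.0281, 0.0189]
orientation: [0.801, -3.009, 0.04]
force: [-1.1, -0.7, 0.0]
opening: 0.0178
gripper_force: 50.0
```

```bash
python3 - <<'E'
from h import *
stat()
E
```

```text
t 13.35 nose jig -19.6 -51.3 z 18.9 F jig -0.92 -0.88 0.04 jigx in tool [-0.7574 -0.6528] jigy in tool [-0.6521  0.7573] open 17.8
```

Call:
{"fn": "play_rows", "kwargs": {"increments": "-4 -0.7 -0.1 0 1;-8 -1.5 -0.2 0 1;-12 -2.2 -0.4 0 1;-16 -3 -0.5 0 1;-20 -3.7 -0.6 0 1;-24 -4.4 -0.8 0 1;-27 -5.1 -0.9 0 1;-27 -5.1 -0.9 0 1"}}

```text
t: 14.15
tool_pos: [0.5085, -0.0189, 0.0193]
orientation: [0.801, -3.01, 0.04]
force: [0.1, -0.5, -0.3]
opening: 0.0176
gripper_force: 50.0
```

```bash
python3 - <<'E'
from h import *
stat()
im=robot.read_camera("top");c=robot.calibration("top")
cv2.imwrite("pics/t3.png",cv2.resize(im[140:240,250:390],None,fx=5,fy=5,interpolation=3))
for q in["block_center","block_corner"]:
  for d in robot.landmark_of("top",q):
    r=d["centre"][:2]-O;print(q,(r@EX*1e3).round(1),(r@EY*1e3).round(1),d["conf"])
E
```

```text
t 14.15 nose jig 4.8 -37.2 z 19.3 F jig 0.17 -0.42 -0.27 jigx in tool [-0.7573 -0.6529] jigy in tool [-0.6522  0.7572] open 17.6
```

View pics/t3.png

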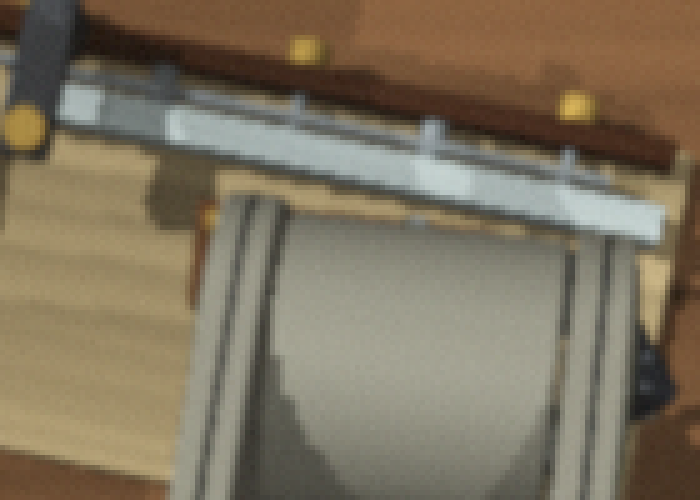

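The arm hides most of the block, but its front end is visible at px (198,205 in the crop) and it is moving toward the fence as intended.

Call:
{"fn": "play_rows", "kwargs": {"increments": "-3 -0.7 -0.1 0 1;-6 -1.5 -0.2 0 1;-8.7 -2.2 -0.3 0 1;-8.7 -2.2 -0.3 0 1"}}

```text
t: 14.7
tool_pos: [0.5171, -0.0165, 0.0193]
orientation: [0.801, -3.01, 0.04]
force: [-0.2, -0.3, -0.7]
opening: 0.0177
gripper_force: 50.0
```

```bash
python3 - <<'E'
from h import *
stat()
E
```

```text
t 14.70 nose jig 12.8 -33.3 z 19.3 F jig -0.1 -0.33 -0.69 jigx in tool [-0.7573 -0.6529] jigy in tool [-0.6522  0.7572] open 17.7
```

Call:
{"fn": "play_rows", "kwargs": {"increments": "-1.6 -0.4 0 0 1;-3.3 -0.8 -0.1 0 1;-3.3 -0.8 -0.1 0 1"}}

```text
t: 15.0
tool_pos: [0.52, -0.0156, 0.0192]
orientation: [0.801, -3.009, 0.04]
force: [-0.8, -0.1, -0.6]
opening: 0.0174
gripper_force: 50.0
```

```bash
python3 -c "
from h import *
stat()"
```

```text
t 15.00 nose jig 15.5 -31.9 z 19.2 F jig -0.73 -0.22 -0.61 jigx in tool [-0.7574 -0.6528] jigy in tool [-0.6521  0.7573] open 17.4
```

Call:
{"fn": "play_rows", "kwargs": {"increments": "-0.8 -0.2 0 0 1;-1.6 -0.4 0 0 1;-1.6 -0.4 0 0 1"}}

```text
t: 15.3
tool_pos: [0.5215, -0.0152, 0.0192]
orientation: [0.801, -3.009, 0.04]
force: [-1.0, -0.5, -0.5]
opening: 0.0178
gripper_force: 50.0
```

```bash
python3 -c "
from h import *
stat()"
```

```text
t 15.30 nose jig 16.9 -31.2 z 19.2 F jig -0.89 -0.69 -0.53 jigx in tool [-0.7574 -0.6529] jigy in tool [-0.6522  0.7573] open 17.8
```

Call:
{"fn": "play_rows", "kwargs": {"increments": "-0.8 -0.2 0 0 1;-1.6 -0.4 0 0 1;-1.6 -0.4 0 0 1"}}

```text
t: 15.6
tool_pos: [0.5232, -0.0148, 0.0192]
orientation: [0.801, -3.009, 0.04]
force: [-1.3, 0.4, -0.7]
opening: 0.0177
gripper_force: 50.0
```

```bash
python3 -c "
from h import *
stat()"
```

```text
t 15.60 nose jig 18.5 -30.4 z 19.2 F jig -1.36 0.12 -0.73 jigx in tool [-0.7574 -0.6529] jigy in tool [-0.6522  0.7573] open 17.7
```

Call:
{"fn": "play_rows", "kwargs": {"increments": "-0.8 -0.3 0 0 1;-1.6 -0.6 0 0 1;-1.6 -0.6 0 0 1"}}

```text
t: 15.9
tool_pos: [0.5249, -0.0145, 0.0192]
orientation: [0.801, -3.009, 0.04]
force: [-1.7, 0.1, -1.0]
opening: 0.0175
gripper_force: 50.0
```

```bash
python3 -c "
from h import *
stat()"
```

```text
t 15.90 nose jig 20.1 -29.8 z 19.2 F jig -1.66 -0.22 -0.96 jigx in tool [-0.7574 -0.6528] jigy in tool [-0.6522  0.7573] open 17.5
```

Call:
{"fn": "play_rows", "kwargs": {"increments": "-0.7 -0.4 0 0 1;-1.3 -0.8 0 0 1;-1.3 -0.8 0 0 1"}}

```text
t: 16.2
tool_pos: [0.5258, -0.0145, 0.0189]
orientation: [0.801, -3.008, 0.04]
force: [-5.3, -0.8, 0.9]
opening: 0.0177
gripper_force: 50.0
```

```bash
python3 -c "
from h import *
stat()
for cam in ['wrist','scene']:
  robot.read_camera(cam)
  for q in ['block_center','block_corner']:
    for d in robot.landmark_of(cam,q):
      r=d['centre'][:2]-O;print(cam,q,(r@EX*1e3).round(1),(r@EY*1e3).round(1),round(d['conf'],2))
stat()"
```

```text
t 16.20 nose jig 20.9 -29.7 z 18.9 F jig -5.03 -1.83 0.91 jigx in tool [-0.7573 -0.6529] jigy in tool [-0.6522  0.7572] open 17.7
scene block_corner 30.2 -14.3 0.64
t 16.50 nose jig 20.9 -29.7 z 18.8 F jig -4.91 -1.24 1.06 jigx in tool [-0.7573 -0.6529] jigy in tool [-0.6522  0.7572] open 17.6
```

Call:
{"fn": "play_rows", "kwargs": {"increments": "-0.3 -0.26 0 0 1;-0.3 -0.26 0 0 1;-0.3 -0.26 0 0 1;-1 0.5 0 0 1;-1.6 1.25 0 0 1;-2.3 2 -0.1 0 1;-2.9 2.8 -0.1 0 1;-3.6 3.5 -0.1 0 1"}}

```text
t: 17.3
tool_pos: [0.5268, -0.0102, 0.0186]
orientation: [0.8, -3.007, 0.041]
force: [-5.2, -4.0, 0.6]
opening: 0.0173
gripper_force: 50.0
```

```bash
python3 -c "
from h import *
stat()"
```

```text
t 17.30 nose jig 21.1 -25.3 z 18.6 F jig -4.34 -4.92 0.62 jigx in tool [-0.7575 -0.6527] jigy in tool [-0.6519  0.7574] open 17.3
```

Call:
{"fn": "play_rows", "kwargs": {"increments": "-1.1 1.2 0 0 1;-2.2 2.3 -0.1 0 1;-3.2 3.5 -0.1 0 1;-4.3 4.7 -0.2 0 1;-5.4 5.9 -0.2 0 1"}}

```text
t: 17.8
tool_pos: [0.5283, -0.0025, 0.0184]
orientation: [0.8, -3.007, 0.041]
force: [-6.8, -4.3, 0.2]
opening: 0.0176
gripper_force: 50.0
```

```bash
python3 -c "
from h import *
stat()"
```

```text
t 17.80 nose jig 21.2 -17.5 z 18.4 F jig -5.84 -5.47 0.24 jigx in tool [-0.7575 -0.6527] jigy in tool [-0.6519  0.7575] open 17.6
```

```bash
python3 - <<'E'
from h import *
a=robot.read_camera("top")[140:220,230:350]; b=robot.read_camera("scene")[200:330,270:430]
cv2.imwrite("pics/t4.png",np.vstack([cv2.resize(a,(800,320),interpolation=3)[:, :],cv2.resize(b,(800,650),interpolation=3)[150:430]]))
stat()
E
```

```text
t 17.90 nose jig 21.3 -17.3 z 18.5 F jig -5.74 -4.3 0.87 jigx in tool [-0.7574 -0.6528] jigy in tool [-0.652   0.7573] open 17.6
```

View pics/t4.png

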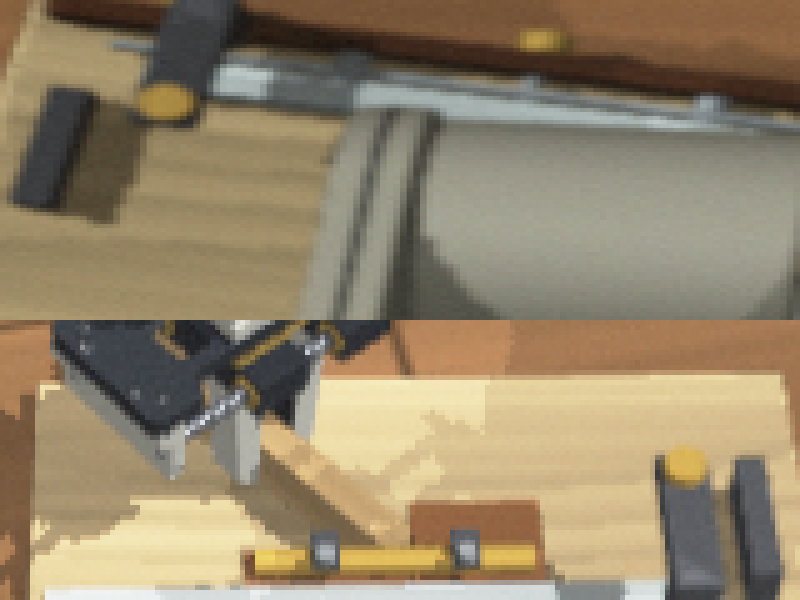

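The scene view shows the stick's nose in the step at (395,535) and the block flat and square along the fence. I'll continue the feed.

Call:
{"fn": "play_rows", "kwargs": {"increments": "-1.3 1.5 0 0 1;-2.6 3 -0.1 0 1;-3.9 4.5 -0.2 0 1;-5.2 6.1 -0.2 0 1;-6.5 7.6 -0.3 0 1;-7.8 9.1 -0.4 0 1"}}

```text
t: 18.5
tool_pos: [0.5306, 0.0092, 0.0185]
orientation: [0.8, -3.007, 0.041]
force: [-6.2, -4.9, 1.6]
opening: 0.0176
gripper_force: 50.0
```

```bash
python3 -c "
from h import *
stat()"
```

```text
t 18.50 nose jig 21.2 -5.5 z 18.5 F jig -5.17 -5.95 1.63 jigx in tool [-0.7575 -0.6526] jigy in tool [-0.6519  0.7575] open 17.6
```

Call:
{"fn": "play_rows", "kwargs": {"increments": "-1.3 1.5 0 0 1;-2.6 3 -0.1 0 1;-3.9 4.5 -0.2 0 1;-5.2 6 -0.2 0 1;-6.5 7.5 -0.3 0 1;-7.9 9 -0.3 0 1;-9.2 10.5 -0.3 0 1"}}

```text
t: 19.2
tool_pos: [0.5333, 0.0228, 0.0183]
orientation: [0.8, -3.007, 0.041]
force: [-6.7, -5.4, 2.1]
opening: 0.0176
gripper_force: 50.0
```

```bash
python3 -c "
from h import *
stat()"
```

```text
t 19.20 nose jig 21.3 8.4 z 18.3 F jig -5.51 -6.57 2.07 jigx in tool [-0.7575 -0.6526] jigy in tool [-0.6518  0.7575] open 17.6
```

Call:
{"fn": "play_rows", "kwargs": {"increments": "-1.3 1.5 -0.1 0 1;-2.6 3 -0.2 0 1;-3.9 4.5 -0.4 0 1;-5.2 6.1 -0.5 0 1;-6.5 7.6 -0.6 0 1;-7.8 9.1 -0.7 0 1;-9.1 10.6 -0.8 0 1"}}

```text
t: 19.9
tool_pos: [0.5359, 0.0367, 0.0185]
orientation: [0.8, -3.007, 0.041]
force: [-6.5, -3.9, 1.7]
opening: 0.0176
gripper_force: 50.0
```

```bash
python3 -c "
from h import *
stat()"
```

```text
t 19.90 nose jig 21.2 22.4 z 18.5 F jig -5.68 -5.05 1.74 jigx in tool [-0.7575 -0.6527] jigy in tool [-0.6519  0.7574] open 17.6
```

Call:
{"fn": "play_rows", "kwargs": {"increments": "-1.3 1.5 -0.1 0 1;-2.6 3 -0.2 0 1;-3.9 4.5 -0.3 0 1;-5.2 6.1 -0.3 0 1;-6.5 7.6 -0.4 0 1;-7.8 9.1 -0.5 0 1;-9.1 10.6 -0.5 0 1"}}

```text
t: 20.6
tool_pos: [0.5386, 0.0504, 0.0185]
orientation: [0.8, -3.007, 0.041]
force: [-7.7, -3.8, 1.0]
opening: 0.018
gripper_force: 50.0
```

```bash
python3 -c "
from h import *
stat()"
```

```text
t 20.60 nose jig 21.2 36.5 z 18.5 F jig -6.8 -5.16 0.97 jigx in tool [-0.7575 -0.6526] jigy in tool [-0.6519  0.7575] open 18.0
```

Call:
{"fn": "play_rows", "kwargs": {"increments": "-1.3 1.5 -0.1 0 1;-2.6 3 -0.2 0 1;-3.9 4.5 -0.3 0 1;-5.2 6.1 -0.3 0 1;-6.5 7.6 -0.4 0 1;-7.8 9.1 -0.5 0 1;-9.1 10.6 -0.5 0 1"}}

```text
t: 21.3
tool_pos: [0.5412, 0.0642, 0.0185]
orientation: [0.8, -3.007, 0.041]
force: [-6.2, -5.1, 1.1]
opening: 0.018
gripper_force: 50.0
```

```bash
python3 -c "
from h import *
stat()"
```

```text
t 21.30 nose jig 21.2 50.4 z 18.5 F jig -5.07 -6.2 1.08 jigx in tool [-0.7575 -0.6527] jigy in tool [-0.6519  0.7574] open 18.0
```

Call:
{"fn": "play_rows", "kwargs": {"increments": "-1.3 1.5 -0.1 0 1;-2.6 3 -0.2 0 1;-3.9 4.5 -0.3 0 1;-5.2 6.1 -0.3 0 1;-6.5 7.6 -0.4 0 1;-7.8 9.1 -0.5 0 1"}}

```text
t: 21.9
tool_pos: [0.5434, 0.0759, 0.0185]
orientation: [0.8, -3.007, 0.041]
force: [-7.3, -3.4, 1.1]
opening: 0.0173
gripper_force: 50.0
```

```bash
python3 -c "
from h import *
stat()"
```

```text
t 21.90 nose jig 21.1 62.4 z 18.5 F jig -6.5 -4.75 1.08 jigx in tool [-0.7575 -0.6527] jigy in tool [-0.6519  0.7574] open 17.3
```

Call:
{"fn": "play_rows", "kwargs": {"increments": "-0.6 0.8 0 0 1;-1.3 1.5 -0.1 0 1;-2 2.3 -0.1 0 1;-2.6 3 -0.1 0 1"}}

```text
t: 22.3
tool_pos: [0.5442, 0.0798, 0.0185]
orientation: [0.8, -3.007, 0.041]
force: [-6.9, -4.6, 1.6]
opening: 0.0173
gripper_force: 50.0
```

```bash
python3 -c "
from h import *
stat()"
```

```text
t 22.30 nose jig 21.1 66.4 z 18.5 F jig -5.87 -5.85 1.6 jigx in tool [-0.7574 -0.6527] jigy in tool [-0.6519  0.7574] open 17.3
```

Call:
{"fn": "play_rows", "kwargs": {"increments": "-0.6 0.8 0 0 1;-1.3 1.5 -0.1 0 1;-2 2.3 -0.1 0 1"}}

```text
t: 22.6
tool_pos: [0.5447, 0.0828, 0.0185]
orientation: [0.8, -3.007, 0.041]
force: [-6.3, -3.6, 0.8]
opening: 0.0177
gripper_force: 50.0
```

```bash
python3 -c "
from h import *
stat()"
```

```text
t 22.60 nose jig 21.1 69.4 z 18.5 F jig -5.52 -4.74 0.76 jigx in tool [-0.7575 -0.6527] jigy in tool [-0.6519  0.7574] open 17.7
```

Call:
{"fn": "play_rows", "kwargs": {"increments": "-0.4 0.5 0 0 1;-0.8 1 0 0 1;-1.2 1.4 -0.1 0 1"}}

```text
t: 22.9
tool_pos: [0.5451, 0.0846, 0.0185]
orientation: [0.8, -3.007, 0.041]
force: [-7.6, -3.7, 0.6]
opening: 0.0175
gripper_force: 50.0
```

```bash
python3 -c "
from h import *
stat()"
```

```text
t 22.90 nose jig 21.1 71.2 z 18.5 F jig -6.8 -5.05 0.62 jigx in tool [-0.7575 -0.6526] jigy in tool [-0.6518  0.7575] open 17.5
```

Call:
{"fn": "play_rows", "kwargs": {"increments": "-0.4 0.5 0 0 1;-0.8 1 0 0 1;-1.2 1.4 -0.1 0 1"}}

```text
t: 23.2
tool_pos: [0.5453, 0.0862, 0.0185]
orientation: [0.8, -3.006, 0.041]
force: [-8.6, -6.1, 2.1]
opening: 0.0178
gripper_force: 50.0
```

```bash
python3 -c "
from h import *
stat()"
```

```text
t 23.20 nose jig 21.0 72.9 z 18.5 F jig -7.3 -7.6 2.07 jigx in tool [-0.7575 -0.6526] jigy in tool [-0.6518  0.7575] open 17.8
```

Call:
{"fn": "play_rows", "kwargs": {"increments": "-0.4 0.5 0 0 1;-0.8 1 0 0 1"}}

```text
t: 23.4
tool_pos: [0.545, 0.0867, 0.0183]
orientation: [0.799, -3.005, 0.042]
force: [-10.6, -9.8, 3.9]
opening: 0.0176
gripper_force: 50.0
```

```bash
python3 -c "
from h import *
stat()"
```

```text
t 23.40 nose jig 20.7 73.3 z 18.3 F jig -8.5 -11.66 3.9 jigx in tool [-0.7577 -0.6524] jigy in tool [-0.6516  0.7576] open 17.6
```

Call:
{"fn": "play_rows", "kwargs": {"increments": "0.2 0.2 0 0 1;0.2 0.2 0 0 1;0.2 0.2 0 0 1;0.2 0.2 0 0 1"}}

```text
t: 23.8
tool_pos: [0.545, 0.0867, 0.0184]
orientation: [0.799, -3.006, 0.043]
force: [-9.1, -9.1, 2.4]
opening: 0.0177
gripper_force: 50.0
```

```bash
python3 -c "
from h import *
stat()"
```

```text
t 23.80 nose jig 20.6 73.2 z 18.4 F jig -7.16 -10.69 2.37 jigx in tool [-0.7578 -0.6522] jigy in tool [-0.6514  0.7578] open 17.7
```

Stop bearing held at about 5 N. Now I'll retreat along the stick's axis and lift.

Call:
{"fn": "play_rows", "kwargs": {"increments": "0.7 0 0 0 1;1.4 0 0 0 1;2.1 0 0 0 1;3 0 0 0 1;5 0 -0.1 0 1;9 0 -0.2 0 1;20 0 -0.5 0 1;40 0 -2 0 1;50 0 -20 0 1;50 0 -50 0 1;50 0 -60 0 1;50 0 -60 0 1"}}

```text
t: 25.0
tool_pos: [0.5061, 0.0656, 0.0829]
orientation: [0.803, -3.014, 0.042]
force: [-0.1, -0.4, -1.4]
opening: 0.0176
gripper_force: 50.0
```

```bash
python3 - <<'E'
from h import *
stat();inc([.37,-.06,.06])
robot.read_camera("top");im=robot.read_camera("scene");c=robot.calibration("scene")
for cam in["scene","top","wrist"]:
  if cam=="wrist": robot.read_camera(cam)
  for q in["block_center","block_corner"]:
    for d in robot.landmark_of(cam,q):
      r=d['centre'][:2]-O;print(cam,q,(r@EX*1e3).round(1),(r@EY*1e3).round(1),round(d['conf'],2))
E
```

```text
t 25.00 nose jig -13.6 45.2 z 82.9 F jig -0.01 -0.38 -1.4 jigx in tool [-0.7574 -0.6529] jigy in tool [-0.6523  0.7572] open 17.6
inc [179.8 -40.7  28.8] turn 0 now [0.5061 0.0656 0.0829] yaw -150.2 tilt [-0.015 -0.032 -0.999] t 25.0
scene block_center 28.5 73.4 0.8
scene block_corner 29.2 85.5 0.79
top block_center 26.6 72.8 0.96
top block_corner 27.3 86.5 0.84
```

Call:
{"fn": "play_rows", "kwargs": {"increments": "45 -10 0 0 1;90 -20 0 0 1;135 -30 0 0 1;180 -41 0 0 1;180 -41 0 0 1;180 -41 30 0 1;180 -41 60 0 1;180 -41 75 0 1;180 -41 80 0 1;180 -41 81.5 0 1;180 -41 81.5 0 1"}}

```text
t: 26.55
tool_pos: [0.3678, -0.0621, 0.0066]
orientation: [0.802, -3.01, 0.041]
force: [0.3, 0.6, -0.4]
opening: 0.0175
gripper_force: 50.0
```

```bash
python3 -c "
from h import *
stat();print(robot.read_state()['tool_pos'])"
```

```text
t 26.55 nose jig -125.2 -106.4 z 6.6 F jig 0.19 0.64 -0.38 jigx in tool [-0.7572 -0.653 ] jigy in tool [-0.6523  0.7571] open 17.5
[ 0.36779283 -0.06211872  0.00660315]
```

Call:
{"fn": "play_rows", "kwargs": {"increments": "0 0 1 0 1;0 0 1.8 0 1;0 0 1.8 0 1;0 0 1.8 0 0;0 0 1.8 0 0;0 0 1.8 0 0;0 0 1.8 0 0;0 0 1.8 0 0;0 0 -5 0 0;0 0 -20 0 0;0 0 -50 0 0;0 0 -90 0 0;0 0 -120 0 0;0 0 -120 0 0"}}

```text
t: 27.95
tool_pos: [0.3726, -0.059, 0.1312]
orientation: [0.803, -3.016, 0.047]
force: [0.4, -0.3, 0.1]
opening: 0.0461
gripper_force: 0.0
```

```bash
python3 - <<'E'
from h import *
stat()
a=robot.read_camera("top");b=robot.read_camera("scene")
print([(np.round(d["centre"],4).tolist(),round(d["conf"],2)) for q in ["stick_center","stick_nose"] for d in robot.landmark_of("scene",q)])
cv2.imwrite("pics/end.png",np.vstack([cv2.resize(a[130:290,210:410],(750,600)),])[:600])
cv2.imwrite("pics/end.png",np.hstack([cv2.resize(a[130:290,220:400],(400,356)),cv2.resize(b[170:330,250:430],(400,356))]))
E
```

```text
t 27.95 nose jig -121.0 -102.4 z 131.2 F jig 0.43 -0.23 0.1 jigx in tool [-0.7575 -0.6528] jigy in tool [-0.6522  0.7572] open 46.1
[([0.3344, -0.4195, 0.0118], 0.6), ([0.5263, -0.4134, 0.0101], 0.58), ([0.3805, -0.4533, 0.0105], 0.96), ([0.4374, -0.0183, 0.0095], 0.92)]
```

View pics/end.png

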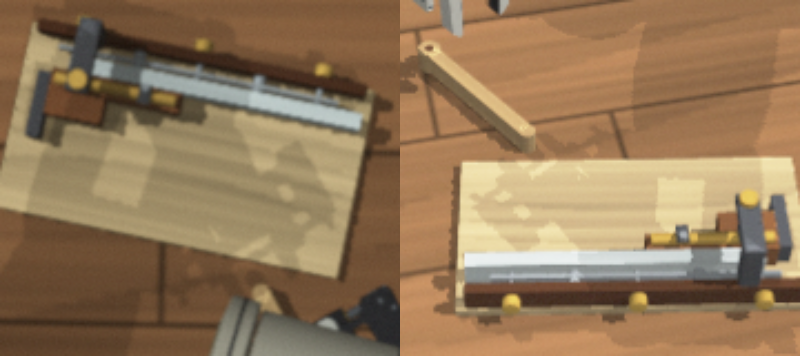

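The final picture shows the block against fence and stop at (75,95). The stick lies flat on the bench, clear of the board, with its nose at (525,135) and the gripper above it.

```bash
python3 -c "
from plant import robot
print(robot.close_job())"
```

```text
the job is handed in; nothing more can be done
None
```

I handed the job in at about 28 s (simulated). The block is square against the fence and the end stop, and the push stick lies flat on the bench off the board; the system gave no verdict, so I judge this from the final picture and force readings.

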